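# Weigh out the apples for the chutney

## Task

Finish weighing out the apples for the chutney: two are on the kitchen scale already, and the cook has set the green clip on the dial to the weight the recipe needs. Put apples from the wooden tray on the pan, big or small as needed (and take one back if it is too much), until the needle comes to rest within the green clip. Set each apple down gently, leave the apples you do not need in the tray, and do not disturb the two tumblers and the olive jar.

Things in the scene. Friction and masses are not known exactly. Their poses are not given: they have to be found in the camera images.
- scale: the kitchen scale: a sage-green housing 223 x 210 x 124 mm on four rubber feet, fixed, with a round sloping dial (110 mm) on its front and a steel pan on top. Origin at the worktop under the housing; its x axis points from the dial's side to the back (away from the robot), y to the left along the dial's face, z up. Wall cabinets hang above the back of the worktop, beyond about x = 0.62 m and from about z = 0.5 m up: keep the wrist out from under them
- pan_centre (a point): centre of the floor of the scale's flat steel pan, 12 mm behind the scale's origin; the pan is 180 mm (along the scale's x) by 256 mm (along its y), its rim 11 mm high. Empty, its floor is 145 mm above the worktop; it sinks on a spring as it is loaded, 15 mm for each kg (654 N/m), 18.5 mm at most, and turns the needle
- needle (a joint): the red needle of the dial: 0 straight up with the pan empty, growing clockwise as seen by the robot, 0.524 rad for each 100 g lying on the pan (one turn is 1.2 kg). It settles within a second
- target_clip (a joint): the green clip that the cook has set on the dial's rim, an arc 0.57 rad long with a tab at its middle: the angle of its middle, counted like the needle's. It stays where it is
- needle_tip (a point): tip of the needle, 43 mm from the dial's centre
- clip_middle (a point): the point that the needle's tip would reach if it pointed at the middle of the green clip, 43 mm from the dial's centre
- tray: the low wooden tray with the apples, fixed, 200 mm (its x) by 300 mm (its y) by 32 mm high, floor 8 mm thick, walls 9 mm thick; origin at the worktop under its centre
- red_apple_0_centre (a point): a big red apple, 68 mm across, 60 mm high without its short stem, 160 g give or take 3 percent, standing on its foot, stem up; this point is its centre, half-way up. It starts on the back half of the pan
- red_apple_1_centre (a point): a big red apple, 68 mm across, 60 mm high without its short stem, 160 g give or take 3 percent, standing on its foot, stem up; this point is its centre, half-way up. It starts on the back half of the pan
- red_apple_2_centre (a point): a big red apple, 68 mm across, 60 mm high without its short stem, 160 g give or take 3 percent, standing on its foot, stem up; this point is its centre, half-way up. It starts in the wooden tray
- red_apple_3_centre (a point): a big red apple, 68 mm across, 60 mm high without its short stem, 160 g give or take 3 percent, standing on its foot, stem up; this point is its centre, half-way up. It starts in the wooden tray
- green_apple_0_centre (a point): a small green apple, 56 mm across, 50 mm high without its short stem, 80 g give or take 3 percent, standing on its foot, stem up; this point is its centre, half-way up. It starts in the wooden tray
- green_apple_1_centre (a point): a small green apple, 56 mm across, 50 mm high without its short stem, 80 g give or take 3 percent, standing on its foot, stem up; this point is its centre, half-way up. It starts in the wooden tray
- glass_a: a glass tumbler, 81 mm across, 91 mm high, origin under its foot; a bystander
- glass_b: a glass tumbler, 81 mm across, 91 mm high, origin under its foot; a bystander
- olive_jar: a jar of olives with a black lid, 71 mm across, 110 mm high, origin under its foot; a bystander
Mind the look-alikes: they are no part of the job. Leave any black or white look-alike of the part that bears green_apple_0_centre alone. What is shaped like the part that bears red_apple_0_centre but purple is not meant.

How it is judged:
By the outcome, as a careful person would: the job done as asked, in the order asked, and still so for the second after the job is handed in, with the robot touching nothing.
It also fails if it takes over 72 s, if anything falls off the work surface, if the arm or the gripper's body presses on something with over 40 N, if the wrist force passes 120 N, or if a joint passes its speed limit or range.

## Robot

A 6-joint arm with a two-finger parallel gripper is mounted at the origin on a cart in front of the work surface, level with it; the furniture and walls round the work are solid. World frame = base frame: x ahead of the robot, y to its left, z up, the work surface at z = 0. Lengths are in m, angles in rad, forces in N, time in s.
With the tool pointing down it reaches from about 0.35 to 0.875 m from the base axis. Payload 4.2 kg.
Tool frame: the origin (TCP) lies at the very end of the fingers, on their centre line; the grasp point (between the pads) lies 19 mm behind it (robot.grip_depth is the distance from the TCP to the grasp point, in m); z points along the fingers, y is the line along which they close (so a half turn about z gives the same grasp; the last joint's range is limited). The gripper opens to 87 mm and grips with 3 to 60 N. Pads are 19 mm wide; open, the fingers measure 117 mm over their backs; the gripper's body (75 mm by 190 mm) begins 51 mm behind the grasp point.
Start: joints at [-0.996, 0.385, 0.008, 0, -1.194, -0.259], TCP at [0.194, -0.594, 0.223] pointing down, gripper open.
Joint ranges: [-3.14, 3.14], [-1.21, 2.06], [-1.07, 1.41], [-3.16, 2.05], [-2.99, -0.16], [-3.1, 3.1]. Speed limits (rad/s): [2.79, 2.79, 3.14, 3.14, 3.14, 3.14].

## Interface

Orientations are given as a rotation vector (axis times angle).
In Python, from bench import robot, cams, sign_off gives the robot as it stands.
- The arm moves only by the shell command python3 -m crank 'ROWS' [OPENING] [FORCE]. ROWS is JSON, a list of rows, each a list of 2 entries, a list of its own where there are three numbers: the shift along the tool's x, y, z in m, then the turn, a rotation vector about the tool's x, y, z in degrees. A call has 1 to 12 rows; each row shifts and turns the commanded pose from where the row before left it, along the tool's axes as they then stand; what a row does not reach is not made up. A row lasts 1/12 s, in which the tool goes at most 41.7 mm and 7.16 degrees, less where a joint would pass 70% of its speed; a pose out of reach is approached as far as the arm can. A call is refused whole if a number of a shift passes 0.0417 or a number of a turn 7.16, either way. A call with a gripper value outside its range is refused whole. OPENING is the gripper's target within -1 to 1 (shut at 1, half-way at 0, fully open at -1), set as the call begins (- or left out, the last holds). The fingers move at their own pace and stop on an object; FORCE is the grip in N (left out, the last holds). Time passes only in rows, so rows that do not move let the fingers close. It gives the time, the measured TCP pose, the force, the opening and the grip force at its end, in the units of the state.
- robot.state(): the state, without advancing time (a new reading comes with each control period).
- cams.camera(name): name is "scene" or "side" or "wrist"; returns (picture, depth): 480x640x3 uint8, red, green, blue; 480x640 float32, m along the optical axis (not along the pixel's ray), 0 where there is no reading.
- cams.calibration(name): a dict with "fx", "fy", "cx", "cy" (pixels), "position" and "rotation" of the camera in the world; the wrist camera has in their place "T_tool_cam" (4x4, takes a point from camera to tool coordinates, whose origin is the TCP and whose axes are the flange's). Camera axes: x right, y down, z forward; pixel columns grow to the right and rows downward; lengths in m; the calibration is good to about 2 mm. A picture is of the moment at which its call begins: read the wrist's pose just before it. calibration takes no time and is no camera call.
- sign_off(): hands the job in; it is judged then, once.
The state is a dict: "clock": time; "joint_positions": joint angles; "joint_vel": joint speeds; "joint_torque": joint torques, N m; "tcp_pos": TCP position; "orientation": TCP orientation; "contact_force": force on the tool from outside, world axes, zero at the start; "torque": the same for the moment, N m; "finger_gap": opening from 0.0 (shut) to 1.0 (fully open); "grasp_force": force on a finger pad.
Only numpy, scipy, OpenCV 4.12 (cv2) and the standard library are available. Lean on these libraries where they do the work, as an engineer would, in place of code of your own. Each camera call takes 0.05 s, during which the arm holds its last target. There are 200 camera calls.

## Working session

There is one attempt and no reset: what is moved stays moved. The work goes in short steps, Python scripts to look and compute and a shell command to move; the robot and the scene stay as the last step left them, time stands still between calls to the robot, and variables do not carry over. Pictures are saved under pics/ and viewed, at most 10 in all, crops included, and the job is handed in when it is done.

```bash
mkdir -p pics; ls; cat > h.py <<'E'
import numpy as np, cv2
from bench import robot, cams
from scipy.spatial.transform import Rotation as R
def shot(name,f=None):
    s=robot.state(); p,d=cams.camera(name); c=cams.calibration(name)
    if name=="wrist":
        T=np.eye(4);T[:3,:3]=R.from_rotvec(s["orientation"]).as_matrix();T[:3,3]=s["tcp_pos"];T=T@np.array(c["T_tool_cam"])
    else:
        T=np.eye(4);T[:3,:3]=np.array(c["rotation"]);T[:3,3]=c["position"]
    if f: cv2.imwrite("pics/"+f,p[:,:,::-1])
    return p,d,c,T
def pt(d,c,T,u,v):
    z=d[int(v),int(u)]; return (T@np.array([(u-c["cx"])/c["fx"]*z,(v-c["cy"])/c["fy"]*z,z,1]))[:3]
def ray(c,T,u,v,h):
    r=T[:3,:3]@np.array([(u-c["cx"])/c["fx"],(v-c["cy"])/c["fy"],1]); o=T[:3,3]; return o+r*(h-o[2])/r[2]
E
python3 - <<'E'
from h import *
print(robot.state())
for n in("scene","side"):
    p,d,c,T=shot(n,n+"0.png"); print(n,c["fx"],T.round(3).tolist()); np.savez(n+"0.npz",p=p,d=d,T=T,**{k:c[k] for k in("fx","fy","cx","cy")})
E
```

```text
pics
{'clock': 0.0, 'joint_positions': array([-9.96413530e-01,  3.85563312e-01,  6.65380036e-03, -5.33207256e-04,
       -1.19395050e+00, -2.58633160e-01]), 'joint_vel': array([-3.82885737e-04, -1.28669594e-03, -1.40150810e-05,  1.07150689e-06,
        8.32560566e-04,  4.47492805e-05]), 'joint_torque': array([ 5.49034917e-05, -3.90668643e+01,  1.87406123e+01,  4.21982512e+00,
        1.10319135e-02, -2.17395395e-04]), 'tcp_pos': array([ 0.19395256, -0.59353335,  0.22146137]), 'orientation': array([ 0.49355519, -3.10219259, -0.00327905]), 'contact_force': array([0.67818319, 0.16311241, 0.08389247]), 'torque': array([ 0.04186619, -0.00131855,  0.02224785]), 'grasp_force': 0.0, 'finger_gap': 1.0012842066222978}
scene 507.8203659334871 [[-0.576, 2.699, -1.089, 0.182], [-0.576, 2.699, -1.089, 0.76], [-0.576, 2.699, -1.089, 1.028], [0.0, 0.0, 0.0, 1.0]]
side 489.2716707343559 [[-1.167, 2.428, -0.869, -0.084], [-1.167, 2.428, -0.869, 0.443], [-1.167, 2.428, -0.869, 1.128], [0.0, 0.0, 0.0, 1.0]]
```

View pics/scene0.png

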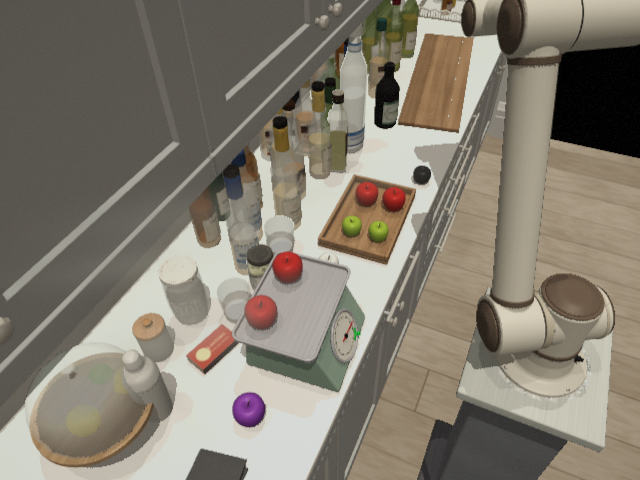

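View pics/side0.png

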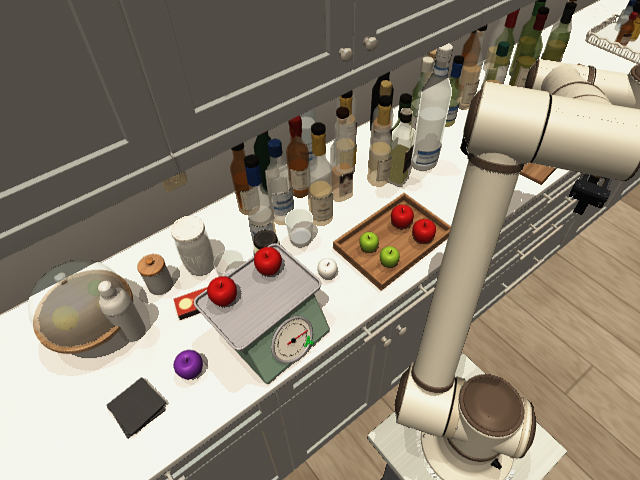

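Tray apples in the scene view: reds at (367,194) and (394,199), greens at (352,226) and (378,231). The pan reds are at (288,267) and (261,312). The look-alikes to leave alone are black (422,175), white (328,258) and purple (248,409). The camera rotation comes as a rotation vector, so I'll fix that in the helper, then measure.

```bash
sed -i 's/T\[:3,:3\]=np.array(c\["rotation"\])/T[:3,:3]=R.from_rotvec(c["rotation"]).as_matrix()/' h.py
cat > m.py <<'E'
from h import *
def blobs(p,d,c,T,mina=60):
    hsv=cv2.cvtColor(p,cv2.COLOR_RGB2HSV); H,S,V=cv2.split(hsv); out=[]
    for col,m in(("red",((H<6)|(H>174))&(S>170)&(V>80)),("grn",(H>30)&(H<50)&(S>150)&(V>70)),("clip",(H>50)&(H<75)&(S>150)&(V>100)),("purple",(H>130)&(H<160)&(S>120))):
        n,l,st,ce=cv2.connectedComponentsWithStats(m.astype(np.uint8))
        for i in range(1,n):
            if st[i,4]>(mina if col!="clip" else 8):
                v,u=np.nonzero(l==i); z=d[v,u]; k=z>0
                P=(T@np.array([(u-c["cx"])/c["fx"]*z,(v-c["cy"])/c["fy"]*z,z,z*0+1]))[:3,k]
                out.append((col,ce[i].round(1),st[i,4],st[i,2:4],P.mean(1).round(3),P.min(1).round(3),P.max(1).round(3)))
    return out
E
python3 - <<'E'
from m import *
for n in("scene","side"):
    p,d,c,T=shot(n,n+"1.png"); print(n,T[:3,3].round(3))
    for b in blobs(p,d,c,T):
        h={"red":.038,"grn":.033,"clip":.08,"purple":.03}[b[0]]
        if b[4][2]>.12 and b[0]=="red":h=.17
        print(b[0],b[1],b[2],b[3],"mean",b[4],"max",b[6],"ray",ray(c,T,*b[1],h).round(3))
    for u,v in {"scene":[(300,300),(349,267),(284,256),(240,335),(315,355)],"side":[(270,300),(282,246),(197,297),(234,342),(320,284)]}[n]: print(u,v,pt(d,c,T,u,v).round(3))
    if n=="scene": a=cv2.resize(p[300:370,310:380],(560,560),interpolation=3)
    else: b=cv2.resize(p[305:375,258:328],(560,560),interpolation=3)
cv2.imwrite("pics/dial.png",cv2.resize(np.hstack([a,b]),(800,400))[:,:,::-1])
E
```

```text
scene [0.182 0.76  1.028]
red [367.4 191.6] 291 [21 22] mean [ 0.543 -0.317  0.061] max [ 0.574 -0.295  0.076] ray [ 0.552 -0.342  0.038]
red [394.  197.8] 385 [22 23] mean [ 0.464 -0.325  0.058] max [ 0.497 -0.302  0.073] ray [ 0.47  -0.347  0.038]
red [286.9 263. ] 486 [29 23] mean [0.568 0.128 0.197] max [0.6   0.153 0.206] ray [0.581 0.107 0.17 ]
grn [351.5 225. ] 293 [19 20] mean [ 0.537 -0.18   0.049] max [ 0.564 -0.161  0.066] ray [ 0.543 -0.196  0.033]
grn [378.1 230.6] 306 [19 20] mean [ 0.462 -0.189  0.049] max [ 0.49  -0.171  0.065] ray [ 0.467 -0.205  0.033]
clip [355.8 333.2] 27 [ 6 12] mean [0.397 0.136 0.04 ] max [0.405 0.149 0.051] ray [0.389 0.162 0.08 ]
purple [248.5 409.2] 805 [32 33] mean [0.525 0.402 0.054] max [0.558 0.429 0.065] ray [0.534 0.393 0.03 ]
300 300 [0.518 0.17  0.142]
349 267 [ 0.501 -0.077 -0.001]
284 256 [0.582 0.114 0.2  ]
240 335 [0.59  0.303 0.145]
315 355 [0.427 0.287 0.153]
side [-0.084  0.443  1.128]
red [401.8 214.5] 359 [23 20] mean [ 0.542 -0.32   0.061] max [ 0.58  -0.295  0.078] ray [ 0.556 -0.336  0.038]
red [423.9 228.9] 388 [23 21] m
[... 162 characters left out ...]
y [0.579 0.118 0.17 ]
red [211.4 293.1] 831 [62 39] mean [0.596 0.272 0.147] max [0.727 0.348 0.211] ray [0.579 0.274 0.17 ]
grn [368.6 240.8] 269 [19 18] mean [ 0.534 -0.183  0.052] max [ 0.564 -0.162  0.064] ray [ 0.545 -0.194  0.033]
grn [389.  255.3] 281 [19 19] mean [ 0.46  -0.193  0.052] max [ 0.488 -0.171  0.064] ray [ 0.47  -0.204  0.033]
clip [308.2 341.2] 40 [ 9 11] mean [0.397 0.135 0.039] max [0.405 0.15  0.05 ] ray [0.379 0.147 0.08 ]
purple [187.8 364.2] 635 [28 29] mean [0.521 0.397 0.053] max [0.555 0.428 0.065] ray [0.534 0.396 0.03 ]
270 300 [0.495 0.17  0.141]
282 246 [ 0.707 -0.     0.005]
197 297 [0.605 0.302 0.15 ]
234 342 [0.453 0.295 0.144]
320 284 [0.451 0.053 0.15 ]
```

View pics/dial.png

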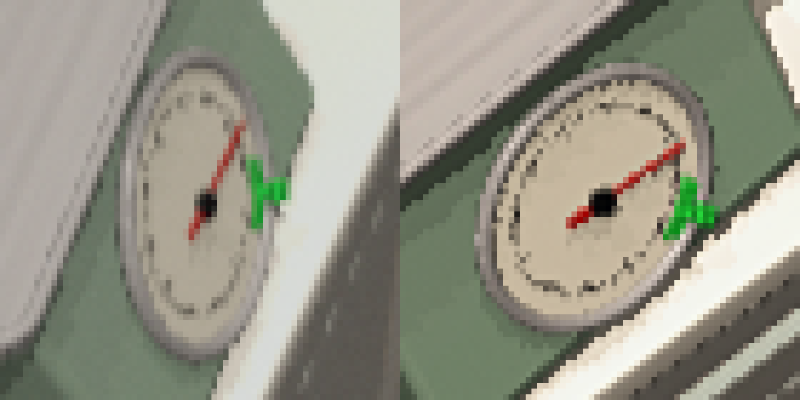

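The dial shows the red needle pointing right and slightly up. The clip's arc is a bit further clockwise. I'll measure the angle between them on the dial plane.

```bash
cat > dial.py <<'E'
from h import *
def dial(n,p,d,c,T,cen):
    # plane: depth points on the cream face near the hub
    u0,v0=cen; r=24
    uu,vv=np.meshgrid(np.arange(u0-r,u0+r),np.arange(v0-r,v0+r)); uu=uu.ravel();vv=vv.ravel()
    q=p[vv,uu].astype(int); h=cv2.cvtColor(p[vv,uu][None],cv2.COLOR_RGB2HSV)[0].astype(int)
    P=np.array([pt(d,c,T,a,b) for a,b in zip(uu,vv)])
    face=(h[:,0]>12)&(h[:,0]<32)&(h[:,1]>25)&(h[:,1]<110)&(h[:,2]>140)&(P[:,0]<.43)&(P[:,2]>.015)
    F=P[face]; o=np.median(F,0); k=np.linalg.norm(F-o,axis=1)<.06; F=F[k]
    o=F.mean(0); nrm=np.linalg.svd(F-o)[2][2]; nrm*=-np.sign(nrm[0])
    def on(m):
        out=[]
        for a,b in zip(uu[m],vv[m]):
            r=T[:3,:3]@np.array([(a-c["cx"])/c["fx"],(b-c["cy"])/c["fy"],1]); out.append(T[:3,3]+r*((o-T[:3,3])@nrm)/(r@nrm))
        return np.array(out)
    red=((h[:,0]<8)|(h[:,0]>172))&(h[:,1]>150); clip=(h[:,0]>50)&(h[:,0]<75)&(h[:,1]>150)&(h[:,2]>80)
    blk=(q.max(1)<35)&(np.hypot(uu-u0,vv-v0)<6)
    hub=on(blk).mean(0)
    right=np.cross(nrm,[0,0,1]); right=-right/np.linalg.norm(right)
    if right[1]>0: right=-right
    up=np.cross(right,nrm); up*=np.sign(up[2])
    res={}
    for nm,m in(("needle",red),("clip",clip)):
        D=on(m)-hub; x,y=D@right,D@up; rr=np.hypot(x,y); k=(rr>.02) if nm=="needle" else (rr<.056)
        a=np.unwrap(np.arctan2(x,y)[k]); res[nm]=(np.arctan2(x[k].sum(),y[k].sum()).round(3),"range",np.min(a).round(2),np.max(a).round(2),"rmax",rr.max().round(3),k.sum())
    print(n,"hub",hub.round(3),"n",nrm.round(2),face.sum(),res)
E
python3 - <<'E'
from dial import *
from m import *
for n,u,v in(("scene",346,336),("side",293,340)):
    z=shot(n); dial(n,*z,(u,v))
# tray rim: bounds of brown points
p,d,c,T=shot("side")
h=cv2.cvtColor(p,cv2.COLOR_RGB2HSV); 
def box(f,lo,hi):
    P=np.array([pt(d,c,T,u,v) for v,u in zip(*np.nonzero(f))]); k=(P>lo).all(1)&(P<hi).all(1); P=P[k]
    print(len(P),np.percentile(P,[1,50,99],axis=0).round(3).tolist()); return P
P=box(np.ones(d.shape,bool)[:, :],[.3,-.5,.02],[.75,-.02,.04])
print(cv2.minAreaRect((P[:,:2]*1000).astype(np.float32)))
S=(h[:,:,1]<40)
P=box(S,[.4,.0,.13],[.66,.36,.165]); print(cv2.minAreaRect((P[:,:2]*1000).astype(np.float32)))
E
```

```text
scene hub [0.41  0.165 0.063] n [-0.91 -0.09  0.4 ] 662 {'needle': (np.float64(1.626), 'range', np.float64(1.56), np.float64(1.67), 'rmax', np.float64(0.036), np.int64(6)), 'clip': (np.float64(2.381), 'range', np.float64(2.08), np.float64(2.69), 'rmax', np.float64(0.065), np.int64(21))}
side hub [0.41  0.169 0.065] n [-0.91 -0.09  0.4 ] 911 {'needle': (np.float64(1.637), 'range', np.float64(1.58), np.float64(1.69), 'rmax', np.float64(0.043), np.int64(11)), 'clip': (np.float64(2.35), 'range', np.float64(2.06), np.float64(2.68), 'rmax', np.float64(0.064), np.int64(32))}
1999 [[0.413, -0.449, 0.02], [0.555, -0.236, 0.031], [0.741, -0.026, 0.039]]
((582.5513305664062, -253.53338623046875), (333.6733093261719, 470.0953063964844), 2.615797996520996)
5988 [[0.429, 0.052, 0.136], [0.509, 0.189, 0.141], [0.619, 0.312, 0.153]]
((527.1840209960938, 181.80239868164062), (189.5782928466797, 263.2906799316406), 5.401005268096924)
```

Clip middle is about 2.37 rad and spans about 2.08–2.66. The needle reads about 1.65 with 320 g on the pan. Adding 160 g gives about 2.49, which is inside; adding 80 g gives about 2.07, which is outside. So one red apple is needed. I'll take the near one at (0.472,-0.347), and next check the tray's geometry and the wrist yaw.

```bash
python3 - <<'E'
from h import *
p,d,c,T=shot("scene")
q=[ray(c,T,u,v,.032) for u,v in((356,177),(416,187),(386,260),(320,247))]; print(np.round(q,3), np.mean(q,0).round(3))
s=robot.state(); M=R.from_rotvec(s["orientation"]).as_matrix(); print(M.round(3))
g=np.array([.472,-.347,.15]); print("tool-frame delta",(M.T@(g-s["tcp_pos"])).round(3))
print(cams.calibration("wrist"))
E
```

```text
[[ 0.611 -0.4    0.032]
 [ 0.427 -0.427  0.032]
 [ 0.411 -0.111  0.032]
 [ 0.589 -0.084  0.032]] [ 0.509 -0.255  0.032]
[[-0.951 -0.311 -0.   ]
 [-0.311  0.951  0.   ]
 [ 0.     0.    -1.   ]]
tool-frame delta [-0.341  0.148  0.072]
{'fx': 407.65204758873296, 'fy': 407.65204758873296, 'cx': 315.8950331284159, 'cy': 241.2504041436323, 'T_tool_cam': array([[-7.99285810e-04, -9.69338211e-01, -2.45729107e-01,
         6.61683903e-02],
       [ 9.99999620e-01, -6.89205589e-04, -5.33970905e-04,
        -7.87182035e-04],
       [ 3.48240529e-04, -2.45729440e-01,  9.69338393e-01,
        -1.62551183e-01],
       [ 0.00000000e+00,  0.00000000e+00,  0.00000000e+00,
         1.00000000e+00]])}
```

```bash
python3 -m crank '[[[-0.034,0.0148,0],[0,0,0]],[[-0.034,0.0148,0],[0,0,0]],[[-0.034,0.0148,0],[0,0,0]],[[-0.034,0.0148,0],[0,0,0]],[[-0.034,0.0148,0],[0,0,0]],[[-0.034,0.0148,0],[0,0,0]],[[-0.034,0.0148,0],[0,0,0]],[[-0.034,0.0148,0],[0,0,0]],[[-0.034,0.0148,0],[0,0,0]],[[-0.034,0.0148,0],[0,0,0]],[[0,0,0],[0,0,-6]],[[0,0,0],[0,0,0]]]' -0.82 10
python3 - <<'E'
from m import *
from m import *
s=robot.state(); M=R.from_rotvec(s["orientation"]).as_matrix(); print(s["tcp_pos"].round(4)); print(M.round(3),s["finger_gap"])
p,d,c,T=shot("wrist","w1.png")
for b in blobs(p,d,c,T): print(b, ray(c,T,*b[1],.038 if b[0]=="red" else .033).round(3))
E
```

```text
clock: 1.4
tcp_pos: [0.4728, -0.3463, 0.2224]
orientation: [0.664, -3.071, -0.0]
contact_force: [-0.2, -0.2, -0.9]
finger_gap: 0.912
grasp_force: 0.0
[ 0.4728 -0.3463  0.2224]
[[-0.911 -0.413 -0.   ]
 [-0.413  0.911  0.   ]
 [ 0.     0.    -1.   ]] 0.9118149751444531
('red', array([323.1, 218.3]), np.int32(4440), array([76, 78], dtype=int32), array([ 0.467, -0.344,  0.065]), array([ 0.436, -0.373,  0.045]), array([ 0.499, -0.311,  0.07 ])) [ 0.472 -0.341  0.038]
('red', array([292.7, 292.1]), np.int32(1614), array([73, 32], dtype=int32), array([ 0.535, -0.341,  0.065]), array([ 0.52 , -0.364,  0.05 ]), array([ 0.559, -0.305,  0.07 ])) [ 0.545 -0.338  0.038]
('grn', array([471.8, 276.5]), np.int32(2498), array([59, 57], dtype=int32), array([ 0.462, -0.206,  0.055]), array([ 0.439, -0.228,  0.008]), array([ 0.488, -0.165,  0.066])) [ 0.466 -0.195  0.033]
('grn', array([420.5, 361.1]), np.int32(611), array([29, 35], dtype=int32), array([ 0.547, -0.214,  0.067]), array([ 0.465, -0.308,  0.041]), array([ 0.566, -0.189,  0.266])) [ 0.561 -0.197  0.033]
```

View pics/w1.png

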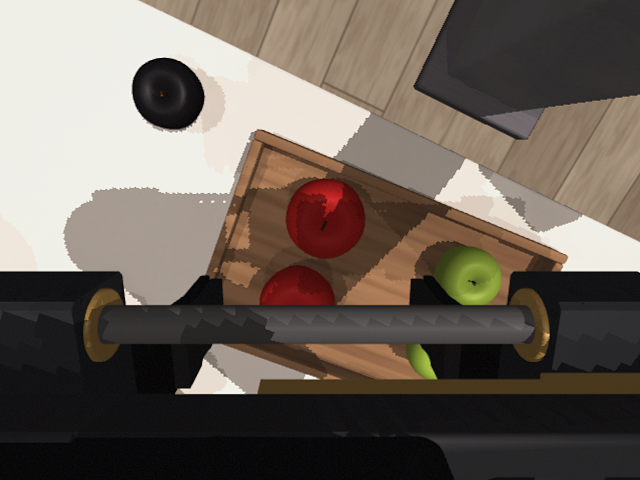

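The wrist view shows the near red apple at (325,218), clear of the tray walls, with the other red behind it at (293,292). The black look-alike is well away at (168,93). Descending.

```bash
python3 -m crank '[[[0,0.002,0.034],[0,0,0]],[[0,0,0.034],[0,0,0]],[[0,0,0.034],[0,0,0]],[[0,0,0.034],[0,0,0]],[[0,0,0.025],[0,0,0]],[[0,0,0.02],[0,0,0]],[[0,0,0.012],[0,0,0]],[[0,0,0.006],[0,0,0]],[[0,0,0],[0,0,0]],[[0,0,0],[0,0,0]]]' -0.82 10
python3 -m crank '[[[0,0,0],[0,0,0]],[[0,0,0],[0,0,0]],[[0,0,0],[0,0,0]],[[0,0,0],[0,0,0]],[[0,0,0],[0,0,0]],[[0,0,0],[0,0,0]],[[0,0,0],[0,0,0]],[[0,0,0],[0,0,0]]]' 0.3 10
```

```text
clock: 2.28
tcp_pos: [0.4704, -0.3467, 0.024]
orientation: [-0.653, 3.073, -0.001]
contact_force: [-0.2, 0.3, -0.0]
finger_gap: 0.908
grasp_force: 0.1
clock: 2.95
tcp_pos: [0.4711, -0.3461, 0.0245]
orientation: [-0.656, 3.071, -0.001]
contact_force: [-0.3, 1.7, 6.6]
finger_gap: 0.769
grasp_force: 10.0
```

```bash
python3 -m crank '[[[0,0,-0.01],[0,0,0]],[[0,0,-0.02],[0,0,0]],[[0,0,-0.035],[0,0,0]],[[0,0,-0.035],[0,0,0]],[[0,0,-0.035],[0,0,0]],[[0,0,-0.035],[0,0,6]],[[0,0,-0.035],[0,0,6]],[[0,0,-0.03],[0,0,6]],[[0,0,0],[0,0,0]]]'
```

```text
clock: 3.7
tcp_pos: [0.4732, -0.3479, 0.2667]
orientation: [-0.163, 3.125, -0.013]
contact_force: [2.1, -0.8, -0.6]
finger_gap: 0.768
grasp_force: 10.0
```

```bash
python3 -m crank '[[[-0.002,0.018,0],[0,0,0]],[[-0.005,0.036,0],[0,0,0]],[[-0.005,0.036,0],[0,0,0]],[[-0.005,0.036,0],[0,0,0]],[[-0.005,0.036,0],[0,0,0]],[[-0.005,0.036,0],[0,0,0]],[[-0.005,0.036,0],[0,0,0]],[[-0.005,0.036,0],[0,0,0]],[[-0.005,0.036,0],[0,0,0]],[[-0.005,0.036,0],[0,0,0]],[[-0.005,0.036,0],[0,0,0]],[[-0.005,0.036,0],[0,0,0]]]'
python3 -m crank '[[[-0.005,0.036,0],[0,0,0]],[[-0.005,0.036,0],[0,0,0]],[[-0.003,0.02,0],[0,0,0]],[[0,0.01,0],[0,0,0]],[[0,0,0],[0,0,0]],[[0,0,0],[0,0,0]],[[0,0,0],[0,0,0]]]'
python3 - <<'E'
from m import *
s=robot.state(); M=R.from_rotvec(s["orientation"]).as_matrix()
print((M.T@(np.array([.487,.178,.157])-s["tcp_pos"])).round(4))
for n in("side",):
    p,d,c,T=shot(n,n+"2.png")
    for b in blobs(p,d,c,T): print(b[0],b[1],b[3],b[4],b[5],b[6])
E
```

```text
clock: 4.7
tcp_pos: [0.4825, 0.0734, 0.2582]
orientation: [0.168, -3.137, -0.0]
contact_force: [0.5, -0.6, -1.5]
finger_gap: 0.772
grasp_force: 10.0
clock: 5.28
tcp_pos: [0.485, 0.1735, 0.2583]
orientation: [0.166, -3.136, 0.001]
contact_force: [-0.0, 0.5, -1.5]
finger_gap: 0.77
grasp_force: 10.0
[-0.0025  0.0043  0.1013]
red [221.8 292.2] [29 26] [0.548 0.259 0.196] [0.325 0.227 0.164] [0.58  0.337 0.548]
red [186.8 302.1] [32 27] [0.698 0.313 0.023] [0.664 0.255 0.017] [0.729 0.348 0.029]
clip [308.2 341.2] [ 9 11] [0.398 0.135 0.038] [0.391 0.126 0.014] [0.406 0.149 0.048]
purple [187.8 364.2] [28 29] [0.521 0.397 0.053] [0.497 0.363 0.021] [0.556 0.428 0.067]
```

View pics/side2.png

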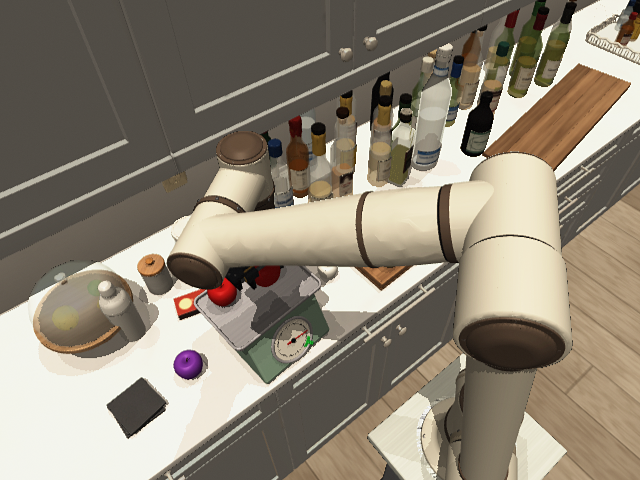

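The side view shows the held apple (266,275) above the front of the pan. The left pan apple (222,292) hasn't moved, and nothing is in the way. I'll lower it, slowing down near contact.

```bash
python3 -m crank '[[[-0.0025,0.0043,0.02],[0,0,0]],[[0,0,0.03],[0,0,0]],[[0,0,0.02],[0,0,0]],[[0,0,0.012],[0,0,0]],[[0,0,0.006],[0,0,0]],[[0,0,0.003],[0,0,0]],[[0,0,0],[0,0,0]],[[0,0,0],[0,0,0]]]'
python3 -m crank '[[[0,0,0.002],[0,0,0]],[[0,0,0.002],[0,0,0]],[[0,0,0.002],[0,0,0]],[[0,0,0.001],[0,0,0]],[[0,0,0],[0,0,0]],[[0,0,0],[0,0,0]]]'
```

```text
clock: 6.0
tcp_pos: [0.4881, 0.1791, 0.1685]
orientation: [-0.166, 3.135, 0.001]
contact_force: [0.4, -0.1, -1.5]
finger_gap: 0.772
grasp_force: 10.0
clock: 6.5
tcp_pos: [0.4874, 0.1791, 0.1605]
orientation: [0.167, -3.137, 0.0]
contact_force: [-0.0, 0.7, -1.3]
finger_gap: 0.767
grasp_force: 10.0
```

```bash
python3 -m crank '[[[0,0,0.001],[0,0,0]],[[0,0,0.001],[0,0,0]],[[0,0,0.001],[0,0,0]],[[0,0,0],[0,0,0]],[[0,0,0],[0,0,0]]]'
python3 -m crank '[[[0,0,0.001],[0,0,0]],[[0,0,0.001],[0,0,0]],[[0,0,0],[0,0,0]],[[0,0,0],[0,0,0]],[[0,0,0],[0,0,0]]]'
```

```text
clock: 6.92
tcp_pos: [0.4873, 0.1791, 0.1574]
orientation: [0.167, -3.137, 0.0]
contact_force: [0.1, 0.1, -1.3]
finger_gap: 0.773
grasp_force: 10.0
clock: 7.33
tcp_pos: [0.4875, 0.1792, 0.1557]
orientation: [-0.167, 3.137, 0.0]
contact_force: [0.2, -0.6, -0.8]
finger_gap: 0.773
grasp_force: 10.0
```

```bash
python3 -m crank '[[[0,0,0.0008],[0,0,0]],[[0,0,0.0008],[0,0,0]],[[0,0,0],[0,0,0]],[[0,0,0],[0,0,0]],[[0,0,0],[0,0,0]],[[0,0,0],[0,0,0]]]'
```

```text
clock: 7.83
tcp_pos: [0.4875, 0.1792, 0.1541]
orientation: [-0.167, 3.137, 0.0]
contact_force: [-0.3, 0.3, 0.1]
finger_gap: 0.77
grasp_force: 10.0
```

```bash
python3 -m crank '[[[0,0,0],[0,0,0]],[[0,0,0],[0,0,0]],[[0,0,0],[0,0,0]],[[0,0,0],[0,0,0]],[[0,0,0],[0,0,0]],[[0,0,0],[0,0,0]]]' -0.9
python3 -m crank '[[[0,0,-0.01],[0,0,0]],[[0,0,-0.02],[0,0,0]],[[0,0,-0.03],[0,0,0]],[[0,0,-0.035],[0,0,0]],[[0,-0.02,-0.02],[0,0,0]],[[0,-0.04,0],[0,0,0]],[[0,-0.04,0],[0,0,0]],[[0,-0.04,0],[0,0,0]],[[0,-0.04,0],[0,0,0]],[[0,-0.04,0],[0,0,0]],[[0,-0.04,0],[0,0,0]],[[0,0,0],[0,0,0]]]'
python3 -m crank '[[[0,-0.04,0],[0,0,0]],[[0,-0.04,0],[0,0,0]],[[0,-0.03,0],[0,0,0]],[[0,0,0],[0,0,0]],[[0,0,0],[0,0,0]],[[0,0,0],[0,0,0]],[[0,0,0],[0,0,0]]]'
python3 - <<'E'
from m import *
from dial import *
ims=[]
for n,u,v in(("scene",346,336),("side",293,340)):
    z=shot(n,n+"3.png"); p=z[0]
    try: dial(n,*z,(u,v))
    except Exception as e: print(e)
    ims.append(p[175:400,150:450])
    for b in blobs(*z): print(b[0],b[1],b[3],b[4])
ims.append(cv2.resize(ims[1][:1,:1],(1,1)))
cv2.imwrite("pics/chk.png",cv2.resize(np.hstack(ims[:2]),(800,300))[:,:,::-1])
E
```

```text
clock: 8.33
tcp_pos: [0.4874, 0.1791, 0.1539]
orientation: [0.167, -3.137, 0.0]
contact_force: [0.5, -0.2, 0.2]
finger_gap: 0.944
grasp_force: 0.0
clock: 9.33
tcp_pos: [0.5149, -0.0848, 0.2697]
orientation: [-0.157, 3.137, -0.002]
contact_force: [0.8, 0.9, -0.2]
finger_gap: 0.95
grasp_force: 0.0
clock: 9.92
tcp_pos: [0.5266, -0.1879, 0.2694]
orientation: [-0.169, 3.137, 0.0]
contact_force: [-0.4, -0.3, -0.5]
finger_gap: 0.951
grasp_force: 0.0
scene hub [0.41  0.165 0.062] n [-0.91 -0.09  0.4 ] 659 {'needle': (np.float64(2.506), 'range', np.float64(2.51), np.float64(2.51), 'rmax', np.float64(0.033), np.int64(1)), 'clip': (np.float64(2.359), 'range', np.float64(2.06), np.float64(2.68), 'rmax', np.float64(0.064), np.int64(23))}
red [369.6 193.3] [17 21] [ 0.536 -0.315  0.058]
red [287.  264.2] [29 24] [0.568 0.129 0.194]
red [311.4 296.9] [27 29] [0.48  0.188 0.194]
grn [351.5 225.1] [19 20] [ 0.537 -0.18   0.049]
grn [378.1 230.9] [19 19] [ 0.462 -0.188  0.049]
clip [356.  332.2] [6 8] [0.398 0.134 0.04 ]
purple [248.5 409.2] [32 34] [0.525 0.402 0.054]
side hub [0.41  0.169 0.065] n [-0.91 -0.09  0.4 ] 929 {'needle': (np.float64(2.499), 'range', np.float64(2.47), np.float64(2.53), 'rmax', np.float64(0.04), np.int64(6)), 'clip': (np.float64(2.335), 'range', np.float64(2.06), np.float64(2.68), 'rmax', np.float64(0.064), np.int64(29))}
red [266.7 260. ] [27 27] [0.563 0.127 0.192]
red [211.5 293.5] [62 39] [0.597 0.272 0.144]
red [265.4 296.4] [28 28] [0.479 0.187 0.192]
grn [369.  238.6] [18 14] [ 0.537 -0.187  0.056]
grn [389.9 253.2] [18 15] [ 0.462 -0.197  0.056]
clip [308.5 341. ] [ 9 11] [0.397 0.135 0.039]
purple [187.8 364.2] [28 29] [0.521 0.397 0.054]
```

View pics/chk.png

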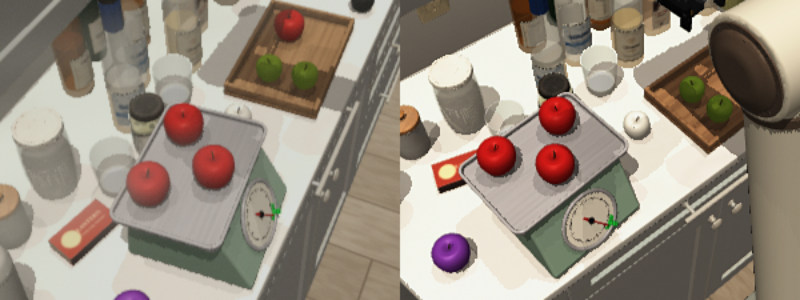

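The three red apples stand upright on the pan. The needle rests at about 2.50 rad, inside the clip (about 2.06–2.66), and the remaining tray apples and the bystanders are in place.

```bash
python3 -c "
from bench import sign_off
print(sign_off())"
```

```text
the job is handed in; nothing more can be done
None
```

I handed the job in with one big red apple from the tray added to the pan: the needle came to rest at about 2.50 rad, inside the green clip (about 2.06–2.66 rad), with the tumblers, the jar and the other tray apples left undisturbed.

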